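# Latch the food box under the drying rack and zero its day dial

## Robot

A 6-joint arm with a two-finger parallel gripper is mounted at the origin on the work surface. World frame = base frame: x ahead of the robot, y to its left, z up, the work surface at z = 0. Lengths are in mm, angles in rad, forces in N, time in s.
With the tool pointing down it reaches from about 250 to 775 mm from the base axis. Payload 4 kg.
Tool frame: the origin (TCP) lies between the finger pads; the fingertips stand robot.tips_ahead ahead of it and the grasp point (between the pads) lies 5 mm behind it (robot.tips_ahead is the distance from the TCP to the fingertips, in mm); z points along the fingers, y is the line along which they close (so a half turn about z gives the same grasp; the last joint's range is limited). The gripper opens to 94 mm and grips with 3 to 60 N. Pads are 16 mm wide; open, the fingers measure 119 mm over their backs; the gripper's body (75 mm by 177 mm) begins 78 mm behind the grasp point.
Start: joints at [-1.323, 0.087, 1.371, -0, 1.684, -0.103], TCP at [189.005, -516.523, 219.506] pointing down, gripper open.
Joint ranges: [-3.1, 3.1], [-0.76, 2.03], [0.27, 2.55], [-1.08, 4.22], [0.17, 2.65], [-2.57, 2.57]. Speed limits (rad/s): [2.79, 2.79, 3.14, 3.14, 3.14, 3.14].

## Interface

Orientations are given as a unit quaternion [x, y, z, w].
In Python, from rig import robot gives the robot as it stands. The module is installed in compiled form; this text tells all that it offers.
- The arm moves only by the tool jog_arm, never from a script. Its argument "targets" is a list of rows, each an object of numbers: "tx", "ty", "tz": the shift along the tool's x, y, z in cm; "roll": the turn about the tool's z in rad. In form: [{"tx": .., "ty": .., "tz": .., "roll": ..}, ...]. A call has 1 to 8 rows; each row shifts and turns the commanded pose from where the row before left it, along the tool's axes as they then stand; what a row does not reach is not made up. A row lasts 1/10 s, in which the tool goes at most 50 mm and 8.59 degrees, less where a joint would pass 70% of its speed; a pose out of reach is approached as far as the arm can. A call is refused whole if a number of a shift passes 5 or a number of a turn 0.15, either way. A call with a gripper value outside its range is refused whole. "hand" is the finger opening in cm, from 0 to 9.4, set as the call begins (left out, the last holds). The fingers move at their own pace and stop on an object; "squeeze" is the grip in N (left out, the last holds). Time passes only in rows, so rows that do not move let the fingers close. It gives the time, the measured TCP pose, the force, the opening and the grip force at its end, in the units of the state.
- robot.observe(): the state, without advancing time (a new reading comes with each control period).
- robot.read_camera(name): name is "scene" or "side" or "wrist"; returns the picture (384x512x3 uint8, blue, green, red); there is no depth.
- robot.camera_params(name): a dict with "fx", "fy", "cx", "cy" (pixels), "R" (3x3) and "t" (3): a world point X has camera coordinates R X + t. Camera axes: x right, y down, z forward; pixel columns grow to the right and rows downward; lengths in mm; the calibration is good to about 2 mm. A picture is of the moment at which its call begins: read the wrist's pose just before it. camera_params takes no time and is no camera call; for the wrist camera it gives the pose at the moment of the call.
- robot.job_done(): hands the job in; it is judged then, once.
The state is a dict: "time": time; "joints": joint angles; "dq": joint speeds; "joint_efforts": joint torques, N m; "position": TCP position; "orientation": TCP orientation; "contact_force": force on the tool from outside, world axes, zero at the start; "moment": the same for the moment, N m; "opening": finger opening in mm; "finger_force": force on a finger pad.
Only numpy, scipy, OpenCV 4.12 (cv2) and the standard library are available. Lean on these libraries where they do the work, as an engineer would, in place of code of your own. Each camera call takes 0.05 s, during which the arm holds its last target. There are 200 camera calls.

## Task

The food box has just been refilled: close its lid by pressing all four latch tabs around the rim down until each one snaps fully home, and turn the day dial on the lid back to its zero stop. Press firmly but do not force the tabs, leave the heavy box standing where it is, and keep clear of the drying rack above it and of the other things.

Things in the scene. Friction and masses are not known exactly. Their poses are not given: they have to be found in the camera images.
- box: food box: white tub 200 x 130 x 96 mm, rim 220 x 150, grey lid whose top is 106 mm up; full, heavy (3 to 5 kg), not fixed; rear end under the rack. Origin: centre of its underside, x towards its far (rear) end, y to its left, z up. Tab hinge axes 102 mm up at x = -82 (front), x = +82 (rear), y = +47 (left), y = -47 mm (right); 240 x 170 mm over all with the tabs home
- tab_front: latch tab at the lid's near (front) edge: white plate 76 mm wide, 38 mm from hinge to free end. Origin on the hinge axis, mid-width, 4 mm under its top face; x points outward from the box to the free end, z is normal to its top face. Home: z parallel to the box's z, top face level with the lid. At the start raised 0.65 rad (its rest), leaning up and outward. Press on the ribbed strip 20 to 34 mm out along x
- tab_rear: latch tab at the lid's far (rear) edge, under the rack; same size and axes as the front tab. All four tabs behave alike: pressed down, a tab resists with a growing spring force, at most about 10 N on the ribbed strip (0.26 N m, 0.4 rad up), then less; it goes over centre at 0.09 rad and snaps home by itself against a hard stop. Let go earlier, it springs up. More than 35 N may break it
- tab_left: latch tab at the lid's left (+y) edge: as the front tab but 90 mm wide; origin, axes, depth and behaviour the same (x points outward, to the left of the box)
- tab_right: latch tab at the lid's right (-y) edge: as the front tab but 90 mm wide; origin, axes, depth and behaviour the same (x points outward, to the right of the box)
- dial_grip (a point): point to grip on the day dial's axis, 33 mm above the lid top, 40 mm in front of the lid's centre. The dial is a black disc 52 mm across with an upright bar 50 mm long and 14 mm thick; the bar's top is 9 mm above this point, the disc's top 23 mm below. Site x axis runs along the bar, z up; pointer nib and white line are at the bar's -x end
- dial (a joint): angle of the day dial, rad: 0 at the zero stop, where the pointer is towards the box's front at the thickest mark; grows clockwise seen from above, to 2.8. Stiff (0.06 N m), stays where it is left. Starts at 1.7 to 2.6: turn it back anticlockwise seen from above
- rack: wire drying rack, fixed, standing over the rear of the box: 620 mm wide (y), 240 deep (x), four 16 mm legs at x = +-120, y = +-310 mm. Origin on the work surface under its centre, x away from the robot. Wire shelf 325 to 336 mm up; its front rail at x = -120 mm is about 60 mm nearer the robot than the rear tab's ribbed strip. Plates and a mug on it reach 425 mm
- mug: bystander, to be left alone: mug 84 mm across, 98 mm tall, beside the box; origin at the centre of its foot
- jar: bystander, to be left alone: glass jar 80 mm across, 105 mm tall, beside the box; origin at the centre of its foot
- soap: bystander, to be left alone: green washing-up bottle 68 mm across, 190 mm tall, under the rack; origin at the centre of its foot
- tin: bystander, to be left alone: food tin 76 mm across, 110 mm tall, under the rack; origin at the centre of its foot
- bowl: bystander, to be left alone: steel mixing bowl 250 mm across, 125 mm tall, on a red board 8 mm thick at the left; origin at the centre of its foot
- slice: bystander, to be left alone: kitchen slice 270 mm long lying near the robot at the left; origin at the middle of its underside, x along it
- tub: bystander, to be left alone: smaller closed tub 142 x 112 x 67 mm at the right; origin at the centre of its underside

How it is judged (in metres and radians):
At the end, for the whole second after the job is handed in: All four tabs are snapped home (within 0.06 rad of the lid's plane), the dial is within 0.08 rad of its zero stop, and the box stands flat within 25 mm of where it was (angle between the z axis of each of tab_front, tab_rear, tab_left, tab_right and the z axis of box, either way round below 0.06 rad and value of joint dial below 0.08 rad and angle between box's own z axis and vertical below 0.03 rad and distance of box from where it was at the start of the episode below 0.025 m); the robot touches nothing.
It fails at once if a tab is forced: the fingers press on one with more than 35 N (contact force between the fingers and tab_front above 35 N or contact force between the fingers and tab_rear above 35 N or contact force between the fingers and tab_left above 35 N or contact force between the fingers and tab_right above 35 N).
It fails at once if the box is dragged more than 25 mm (distance of box from where it was at the start of the episode above 0.025 m).
It fails at once if the robot knocks the drying rack (more than 4 N) (contact force between any of the arm, the fingers and rack above 4 N).
It fails at once if a bystander is moved more than 30 mm (distance of any of mug, jar, soap, tin, bowl, slice, tub from where it was at the start of the episode above 0.03 m).
It also fails if it takes over 72 s, if anything falls off the work surface, if the arm or the gripper's body presses on something with over 40 N, if the wrist force passes 120 N, or if a joint passes its speed limit or range.

## Working session

There is one attempt and no reset: what is moved stays moved. The work goes in short steps, Python scripts to look and compute and a tool call to move; the robot and the scene stay as the last step left them, time stands still between calls to the robot, and variables do not carry over. Pictures are saved under pics/ and viewed, at most 10 in all, crops included, and the job is handed in when it is done.

Besides the shell and the picture viewer there is one more tool, called after "Call:" as name(argument=value, ...) on one line, values as JSON. jog_arm: Moves the arm, as the interface text tells. Its arguments: {"type":"object","properties":{"targets":{"type":"array","items":{"type":"object","properties":{"tx":{"type":"number"},"ty":{"type":"number"},"tz":{"type":"number"},"roll":{"type":"number"}}}},"hand":{"type":"number"},"squeeze":{"type":"number"}},"required":["targets"]}

```bash
mkdir -p pics
python3 - <<'E'
from rig import robot
import cv2,numpy as np
print(robot.observe(), robot.tips_ahead)
for n in ("scene","side"):
    cv2.imwrite(f"pics/{n}0.png",cv2.resize(robot.read_camera(n),(800,600),interpolation=cv2.INTER_CUBIC))
    print(n,robot.camera_params(n))
E
```

```text
{'time': 0.0, 'joints': array([-1.32309181e+00,  8.79607020e-02,  1.37222155e+00, -7.76771656e-07,
        1.68361075e+00, -1.03062230e-01]), 'dq': array([ 0.0007356 ,  0.00107539, -0.00127191,  0.00201574,  0.00055229,
       -0.00173252]), 'joint_efforts': array([ 9.25426830e-04, -3.40178204e+01, -3.02423823e+01,  7.19183427e-02,
        3.28394689e-02, -1.83514771e-04]), 'position': array([ 188.87838957, -516.00490605,  218.31763151]), 'orientation': array([ 9.84659130e-01,  1.74485493e-01, -7.98814462e-05, -1.09727011e-03]), 'contact_force': array([-0.28022506,  1.14376833,  0.75294583]), 'moment': array([-0.0085197 , -0.00785556, -0.0454874 ]), 'finger_force': 0.0, 'opening': 93.86693610481034} 14.0
scene {'fx': 468.224257032557, 'fy': 468.224257032557, 'cx': 250.77961290684073, 'cy': 185.65604323848422, 'R': array([[ 0.98833088, -0.15189278,  0.01143009],
       [-0.12961709, -0.87805437, -0.46067336],
       [ 0.0800092 ,  0.45381617, -0.88749615]]), 't': array([-522.63129508,  159.96155766, 1682.7272159 ])}
side {'fx': 493.47934772584773, 'fy': 493.47934772584773, 'cx': 262.06496989498453, 'cy': 188.3069509903165, 'R': array([[-0.92734796, -0.37364919, -0.02029913],
       [-0.24558422,  0.64864358, -0.72038177],
       [ 0.28233696, -0.66305942, -0.69328064]]), 't': array([ 492.97012058,  204.76368972, 1508.64114868])}
```

View pics/scene0.png

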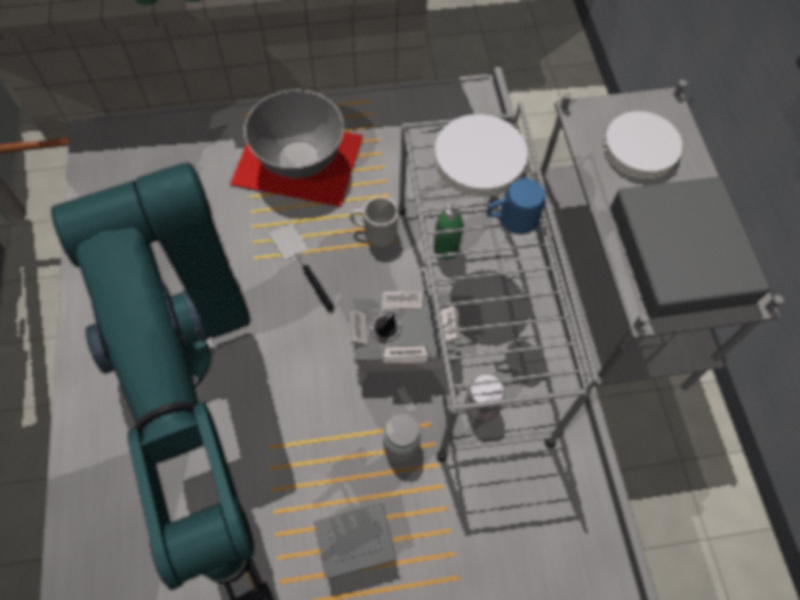

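View pics/side0.png

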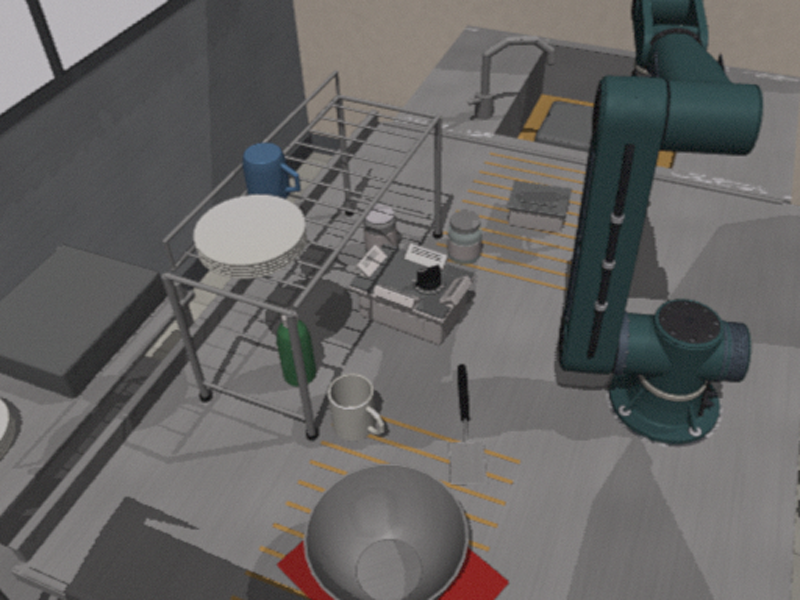

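The scene view shows the box at about (395,330) of 800x600 with its dial at (387,325), and the side view shows it at (415,295). In both, the rear tab lies under the rack's front rail. I'll zoom in on both.

Run:
```python
from rig import robot
import cv2,numpy as np
a=np.mean([robot.read_camera("scene")[175:260,215:310].astype(float) for _ in range(3)],0)
b=np.mean([robot.read_camera("side")[145:225,210:310].astype(float) for _ in range(3)],0)
f=lambda i:cv2.resize(np.clip(i*1.3,0,255).astype(np.uint8),None,fx=4*2,fy=4*2,interpolation=cv2.INTER_CUBIC)
cv2.imwrite("pics/sc_crop.png",cv2.resize(f(a),(760,600*680//600*600//680)) if 0 else cv2.resize(a.astype(np.uint8),None,fx=7,fy=7,interpolation=cv2.INTER_CUBIC))
cv2.imwrite("pics/sd_crop.png",cv2.resize(b.astype(np.uint8),None,fx=7,fy=7,interpolation=cv2.INTER_CUBIC))
```

```text
(no output)
```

View pics/sc_crop.png

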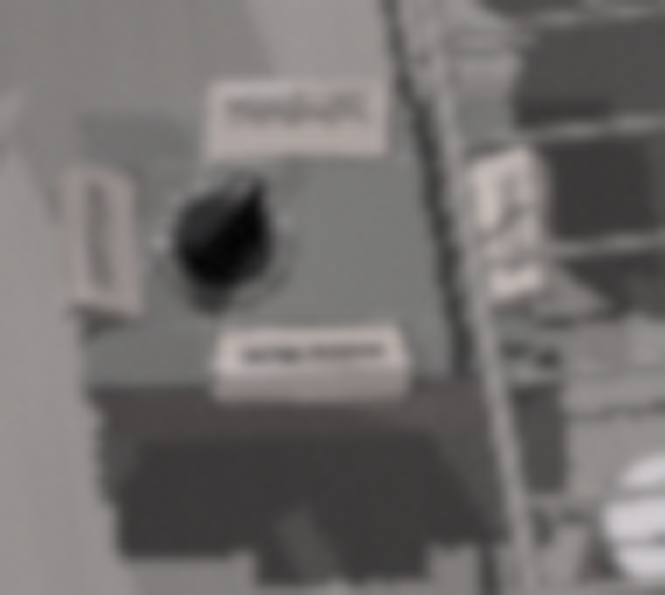

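View pics/sd_crop.png

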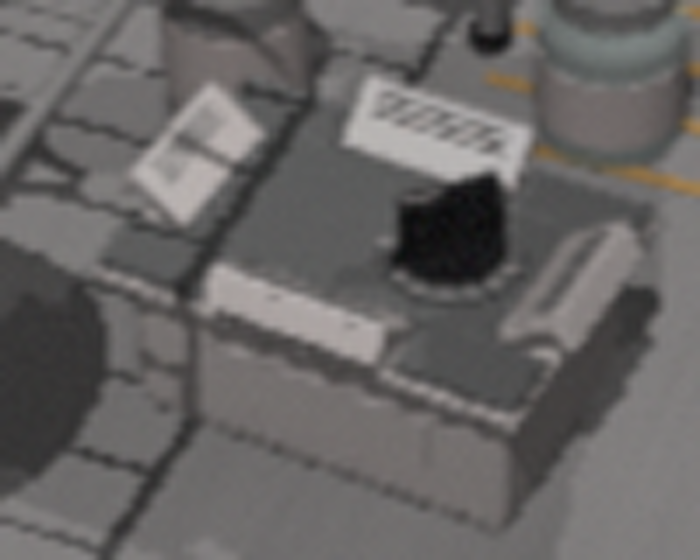

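```bash
cat > h.py <<'E'
from rig import robot
import cv2,numpy as np
from scipy.optimize import least_squares
def proj(n,X,P=None):
    P=P or robot.camera_params(n); c=P["R"]@np.asarray(X,float).T+np.asarray(P["t"])[:,None]
    return np.c_[P["fx"]*c[0]/c[2]+P["cx"],P["fy"]*c[1]/c[2]+P["cy"]]
def tabpt(tab,u,v,ang=0.65,w=4):  # u along tab x, v along tab y; box coords
    az,r={'f':(np.pi,82),'b':(0,82),'l':(np.pi/2,47),'r':(-np.pi/2,47)}[tab]
    o=r+u*np.cos(ang)-w*np.sin(ang); z=102+u*np.sin(ang)+w*np.cos(ang)
    return np.array([o*np.cos(az)-v*np.sin(az),o*np.sin(az)+v*np.cos(az),z])
def toW(p,X):
    c,s=np.cos(p[2]),np.sin(p[2]); X=np.atleast_2d(X)
    return np.c_[p[0]+c*X[:,0]-s*X[:,1],p[1]+s*X[:,0]+c*X[:,1],X[:,2]]
E
python3 - <<'E'
from h import *
S=[('f',38,45-7,65,165),('f',38,-38,70,310),('f',0,38,128,166),('f',0,-38,140,315),
('l',38,45,212,78),('l',38,-45,390,85),('l',0,45,205,152),('l',0,-45,387,156),
('r',38,-45,218,372),('r',38,45,408,368),('r',0,-45,232,327),('r',0,45,400,324),('b',38,38,530,150),('b',38,-38,545,290)]
S=[(a,b,c,d,e) for a,b,c,d,e in S]
# orientation of v: tab y = z x x ; front x=-X -> y=-Y ; left x=+Y -> y=-X ; right x=-Y -> y=+X ; rear y=+Y
S=[(t,u,(-v if t in'f' else v) if t!='l' else v,x,y) for t,u,v,x,y in S]
D=[('b',38,38,130,172),('b',38,-38,210,85),('b',0,38,185,225),('b',0,-38,268,132),('r',0,45,345,142),('r',38,45,370,75),('r',38,-45,532,130)]
ps=robot.camera_params("scene");pd=robot.camera_params("side")
def r(p,rob=0):
    A=proj("scene",toW(p,[tabpt(t,u,v) for t,u,v,_,_ in S]),ps)-np.array([[x/7+215-.43,y/7+175-.43] for *_,x,y in S])
    B=proj("side",toW(p,[tabpt(t,u,v) for t,u,v,_,_ in D]),pd)-np.array([[x/7+210-.43,y/7+145-.43] for *_,x,y in D])
    return np.r_[A.ravel(),B.ravel()]
s=least_squares(r,[580,0,0],loss='soft_l1',x_scale=[10,10,.1])
print(s.x,s.cost);print(r(s.x).reshape(-1,2).round(1).tolist())
E
```

```text
[ 5.44815507e+02 -4.62439334e+01 -1.20651145e-01] 11.86094934188284
[[1.7, -0.9], [1.1, -1.3], [1.6, 1.6], [0.3, 0.5], [-0.7, 1.5], [-0.3, -0.1], [0.5, 1.7], [0.3, 0.5], [-0.4, -0.4], [-0.5, -0.5], [-2.7, 0.3], [-0.2, 0.1], [-0.9, -0.3], [-1.5, -0.0], [-0.2, -0.1], [0.2, -1.0], [0.2, 0.3], [-0.1, 0.2], [-1.2, 0.7], [-0.6, -0.1], [0.0, 0.2]]
```

Call:
jog_arm(targets=[{"tx":3.4,"ty":-2.9,"tz":-0.5},{"tx":3.4,"ty":-2.9,"tz":-0.5},{"tx":3.4,"ty":-2.9,"tz":-0.5},{"tx":3.4,"ty":-2.9,"tz":-0.5},{"tx":3.4,"ty":-2.9,"tz":-0.5},{"tx":3.4,"ty":-2.9,"tz":-0.5}])

```text
invalid input
```

Call:
jog_arm(targets=[{"tx":3.4,"ty":-2.9,"tz":-0.5},{"tx":3.4,"ty":-2.9,"tz":-0.5},{"tx":3.4,"ty":-2.9,"tz":-0.5},{"tx":3.4,"ty":-2.9,"tz":-0.5},{"roll":0.15},{"roll":0.15},{"roll":0.15},{}])

```text
invalid input
```

Run:
```python
from h import *
print(robot.observe()); P=robot.camera_params("wrist"); print(P["R"],-P["R"].T@P["t"])
w=robot.read_camera("wrist"); cv2.imwrite("pics/w1.png",cv2.resize(w,(800,600),interpolation=cv2.INTER_CUBIC)); np.save("w1.npy",w)
s=robot.read_camera("side"); cv2.imwrite("pics/side_w.png",s)
```

```text
{'time': 0.4, 'joints': array([-1.32310894e+00,  8.73086973e-02,  1.37091595e+00, -2.18427649e-05,
        1.68360485e+00, -1.03087858e-01]), 'dq': array([ 0.00054738, -0.00043814, -0.00172609, -0.00045409, -0.0011638 ,
        0.00044999]), 'joint_efforts': array([-1.81091127e-03, -3.39509761e+01, -3.02111685e+01,  7.16355164e-02,
        2.57521594e-02, -3.79392850e-05]), 'position': array([ 188.97459091, -516.45224624,  219.33672353]), 'orientation': array([ 9.84659184e-01,  1.74488618e-01, -1.93782082e-05, -1.17329025e-04]), 'contact_force': array([-0.31385804, -0.18701108, -0.57735358]), 'moment': array([-0.02894383,  0.02507202, -0.00268745]), 'finger_force': 0.0, 'opening': 94.31228678276334}
[[ 3.43495963e-01 -9.39153871e-01 -7.28307887e-04]
 [-9.03164733e-01 -3.30545344e-01  2.73921961e-01]
 [-2.57495609e-01 -9.34333058e-02 -9.61751646e-01]] [ 264.17699261 -487.25015767  385.12761649]
```

View pics/w1.png

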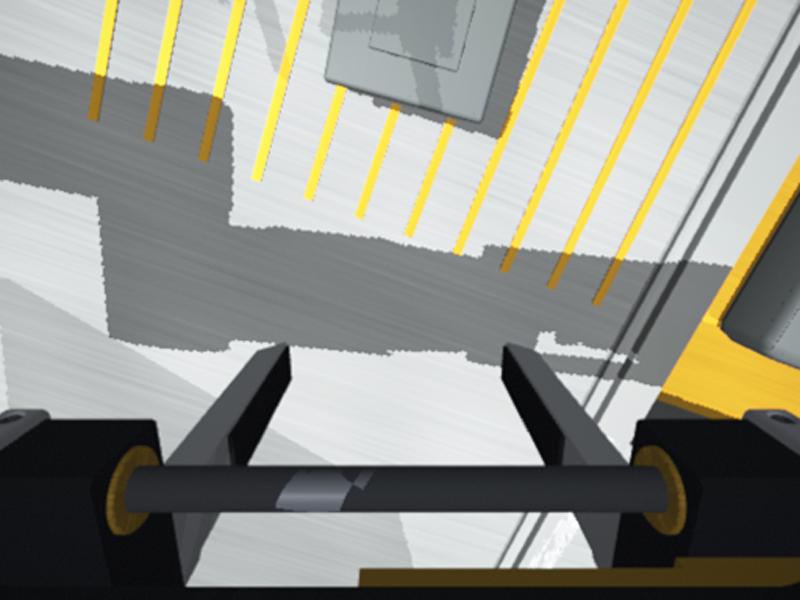

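View pics/side_w.png

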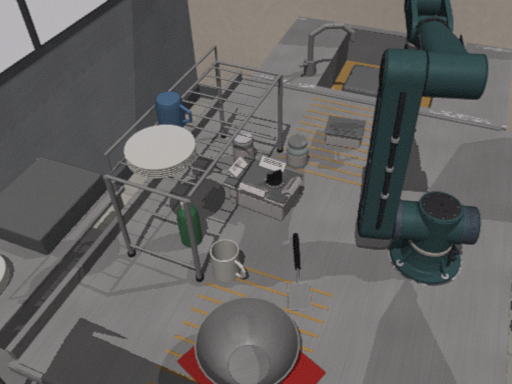

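The move was refused, so the wrist view still shows only the tub on the sink side and the side view is unchanged. Next I'll give every field in each row.

Call:
jog_arm(targets=[{"tx":3.4,"ty":-2.9,"tz":-0.5,"roll":0},{"tx":3.4,"ty":-2.9,"tz":-0.5,"roll":0},{"tx":3.4,"ty":-2.9,"tz":-0.5,"roll":0},{"tx":3.4,"ty":-2.9,"tz":-0.5,"roll":0},{"tx":3.4,"ty":-2.9,"tz":-0.5,"roll":0},{"tx":3.4,"ty":-2.9,"tz":-0.5,"roll":0}])

```text
time: 1.1
position: [321.3, -281.4, 250.0]
orientation: [0.985, 0.174, 0.0, 0.0]
contact_force: [0.9, 0.1, -0.1]
opening: 93.9
finger_force: 0.0
```

Call:
jog_arm(targets=[{"tx":3.4,"ty":-2.9,"tz":-0.5,"roll":0},{"tx":3.4,"ty":-2.9,"tz":-0.5,"roll":0},{"tx":3.4,"ty":-2.9,"tz":-0.5,"roll":0},{"tx":3.4,"ty":-2.9,"tz":-0.5,"roll":0},{"tx":0,"ty":0,"tz":0,"roll":0.15},{"tx":0,"ty":0,"tz":0,"roll":0.15},{"tx":0,"ty":0,"tz":0,"roll":0.15},{"tx":0,"ty":0,"tz":0,"roll":0}])

```text
time: 1.9
position: [408.7, -127.1, 269.6]
orientation: [0.999, -0.049, 0.0, 0.0]
contact_force: [-0.4, -0.2, -0.8]
opening: 94.2
finger_force: 0.0
```

Call:
jog_arm(targets=[{"tx":1.1,"ty":-4.4,"tz":0,"roll":0},{"tx":1.1,"ty":-4.4,"tz":-1,"roll":0},{"tx":0,"ty":0,"tz":-1,"roll":0},{"tx":0,"ty":0,"tz":0,"roll":0},{"tx":0,"ty":0,"tz":0,"roll":0}])

```text
time: 2.4
position: [439.1, -42.8, 289.6]
orientation: [0.999, -0.049, 0.0, 0.0]
contact_force: [-0.3, -0.8, -0.3]
opening: 93.9
finger_force: 0.0
```

Run:
```python
from h import *
o=robot.observe();print(o["position"],o["joints"]); P=robot.camera_params("wrist")
w=robot.read_camera("wrist"); np.save("w2.npy",w)
import pickle; pickle.dump(P,open("w2.pkl","wb"))
s=robot.read_camera("side")
cv2.imwrite("pics/w2.png",np.vstack([w,np.zeros((4,512,3),np.uint8),s])[:768])
cv2.imwrite("pics/w2.png",cv2.resize(w,(800,600),interpolation=cv2.INTER_CUBIC))
cv2.imwrite("pics/s2.png",cv2.resize(s[0:260,130:460],None,fx=2.3,fy=2.3,interpolation=cv2.INTER_CUBIC))
```

```text
[439.13704561 -42.77935025 289.63516459] [-2.25200605e-01 -1.60000207e-01  1.47230643e+00 -7.34262305e-04
  1.82869520e+00  1.44420080e+00]
```

View pics/w2.png

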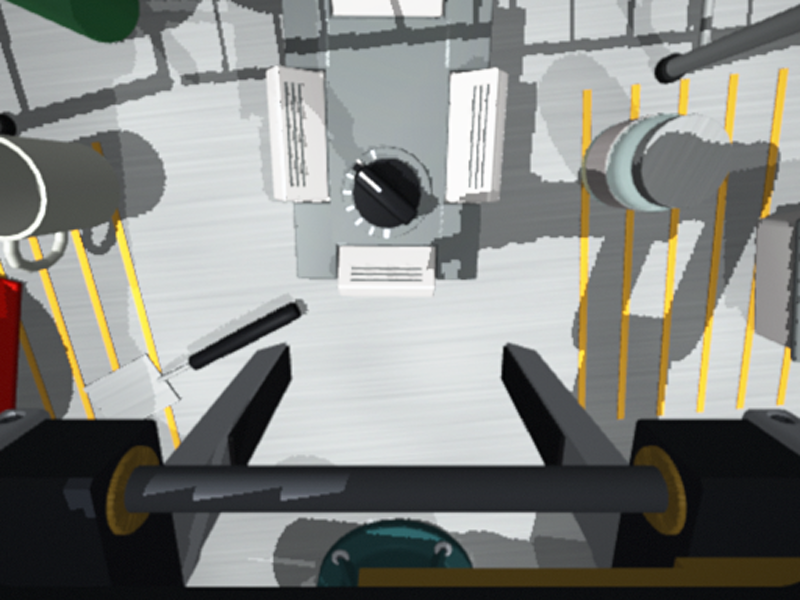

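View pics/s2.png

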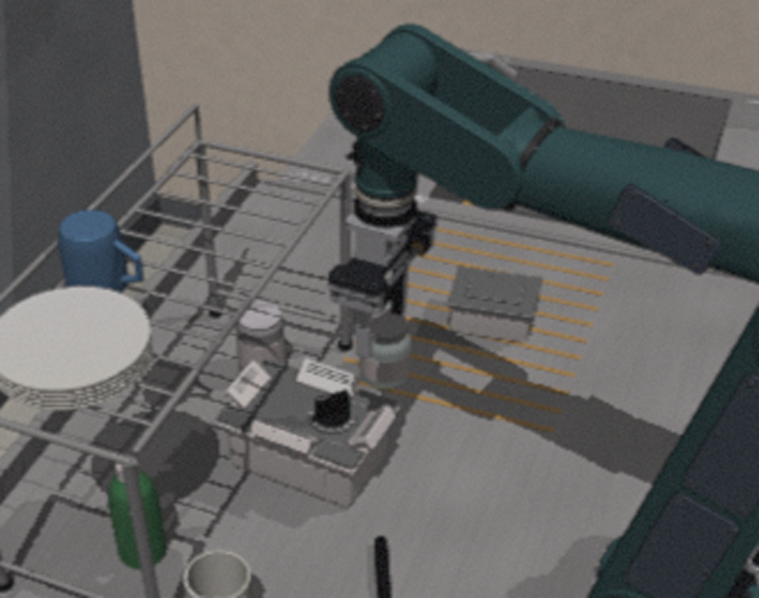

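The wrist view (800x600) shows the front tab at (338..436, 245..292), the left tab at (270..328, 70..200) and the right tab at (448..507, 70..202). The dial bar runs from (357,168), the white pointer end, to (418,222). The side view shows the gripper body, coupler and wrist stacked in front of the rail. I'll refine the pose and find the stack heights.

Run:
```python
from h import *
import pickle; P=pickle.load(open("w2.pkl","rb"));print(P["fx"],-P["R"].T@P["t"])
pd=robot.camera_params("side")
W=[('f',0,38,434,245),('f',0,-38,342,245),('f',38,38,435,288),('f',38,-38,339,288),
('l',0,45,328,201),('l',0,-45,325,72),('l',38,45,281,199),('l',38,-45,281,68),
('r',0,-45,447,201),('r',0,45,450,72),('r',38,-45,492,201),('r',38,45,492,68)]
m=np.array([[x*.64-.18,y*.64-.18] for *_,x,y in W])
f=lambda p:(proj("w",toW(p,[tabpt(t,u,v) for t,u,v,_,_ in W]),P)-m)
s=least_squares(lambda p:f(p).ravel(),[545,-46,-.12],loss='soft_l1',x_scale=[10,10,.1]);p=s.x
print(p,f(p).round(1).tolist())
def back(P,uv,z):
    d=P["R"].T@[(uv[0]-P["cx"])/P["fx"],(uv[1]-P["cy"])/P["fy"],1]; c=-P["R"].T@P["t"]; return c+d*(z-c[2])/d[2]
a,b=[back(P,np.array(q)*.64,148) for q in((357,168),(418,222))]
print("bar",a,b,"center",(a+b)/2,"ang",np.arctan2(*(a-b)[1::-1]),"expected",toW(p,[-40,0,139]))
print("theta",np.pi-np.arctan2(*(a-b)[1::-1])+p[2])
# white line ends
c,d=[back(P,np.array(q)*.64,148) for q in((358,170),(382,190))];print("line ang",np.arctan2(*(c-d)[1::-1]))
for z in range(280,640,20): q=proj("side",[[439,-43,z]],pd)[0]; print(z,((q-[130,0])*2.3).round(),end=' ')
# rail: front rail ends as seen in side crop (135,450)->(345,190), z~331
for q in((140,448),(345,180)): print("\nrail",back(pd,np.array(q)/2.3+[130,0],331))
ps=robot.camera_params("scene")
for q in((405,130),(455,405)): print("rail sc",back(ps,np.array(q)*.64,331))
```

```text
278.7428351713907 [518.72301062 -48.7074804  455.45761715]
[ 5.45832583e+02 -4.52067109e+01 -1.01724174e-01] [[0.5, -0.3], [-0.9, -0.5], [0.9, -0.1], [-0.5, -0.2], [1.8, -0.4], [0.7, 1.1], [2.6, 1.8], [-3.0, -1.3], [-1.7, -0.2], [-1.0, 1.3], [-1.9, 0.9], [3.3, -0.9]]
bar [526.36783148 -23.42496607 148.        ] [486.31433848 -61.38313612 148.        ] center [506.34108498 -42.40405109 148.        ] ang 0.7585455208925098 expected [[506.03936061 -41.14475782 139.        ]]
theta 2.2813229583189134
line ang 0.7885509365157188
280 [378. 330.] 300 [379. 318.] 320 [379. 306.] 340 [379. 293.] 360 [380. 280.] 380 [380. 267.] 400 [381. 253.] 420 [381. 240.] 440 [382. 226.] 460 [382. 211.] 480 [383. 197.] 500 [383. 182.] 520 [383. 166.] 540 [384. 151.] 560 [385. 135.] 580 [385. 119.] 600 [386. 102.] 620 [386.  85.] 
rail [596.25284497 302.89722264 331.        ]

rail [ 577.75917816 -291.66349791  331.        ]
rail sc [601.85113222 313.24075687 331.        ]
rail sc [ 590.420807   -310.35885646  331.        ]
```

Call:
jog_arm(hand=3.6, targets=[{"tx":3.3,"ty":-0.4,"tz":0,"roll":0},{"tx":3.3,"ty":-0.4,"tz":0,"roll":0},{"tx":0,"ty":0,"tz":4,"roll":0},{"tx":0,"ty":0,"tz":4,"roll":0},{"tx":0,"ty":0,"tz":4,"roll":0},{"tx":0,"ty":0,"tz":0,"roll":-0.145},{"tx":0,"ty":0,"tz":0,"roll":-0.145},{"tx":0,"ty":0,"tz":0,"roll":-0.145}])

```text
time: 3.3
position: [504.8, -41.8, 168.1]
orientation: [0.986, 0.169, -0.001, -0.0]
contact_force: [0.2, -0.8, -0.7]
opening: 36.6
finger_force: 0.0
```

Call:
jog_arm(targets=[{"tx":0,"ty":0,"tz":0,"roll":-0.145},{"tx":0,"ty":0,"tz":0,"roll":-0.145},{"tx":0,"ty":0,"tz":0,"roll":-0.145},{"tx":0,"ty":0,"tz":0,"roll":0},{"tx":0,"ty":0,"tz":0,"roll":0}])

```text
time: 3.8
position: [505.3, -41.4, 169.1]
orientation: [0.927, 0.374, -0.0, -0.0]
contact_force: [0.5, -1.2, -0.0]
opening: 36.1
finger_force: 0.0
```

Call:
jog_arm(targets=[{"tx":0,"ty":0,"tz":1.8,"roll":0},{"tx":0,"ty":0,"tz":1.7,"roll":0},{"tx":0,"ty":0,"tz":0,"roll":0}])

```text
time: 4.1
position: [503.8, -40.6, 131.7]
orientation: [0.927, 0.375, -0.002, -0.001]
contact_force: [0.3, -0.1, -0.0]
opening: 36.1
finger_force: 0.0
```

Call:
jog_arm(hand=0.8, squeeze=20, targets=[{"tx":0,"ty":0,"tz":0,"roll":0},{"tx":0,"ty":0,"tz":0,"roll":0},{"tx":0,"ty":0,"tz":0,"roll":0},{"tx":0,"ty":0,"tz":0,"roll":0},{"tx":0,"ty":0,"tz":0,"roll":0},{"tx":0,"ty":0,"tz":0,"roll":0}])

```text
time: 4.7
position: [507.3, -41.6, 135.7]
orientation: [0.927, 0.376, 0.002, 0.002]
contact_force: [4.3, -3.1, -0.0]
opening: 14.0
finger_force: 20.0
```

Call:
jog_arm(targets=[{"tx":0,"ty":0,"tz":0,"roll":-0.14},{"tx":0,"ty":0,"tz":0,"roll":-0.14},{"tx":0,"ty":0,"tz":0,"roll":-0.14},{"tx":0,"ty":0,"tz":0,"roll":-0.14},{"tx":0,"ty":0,"tz":0,"roll":-0.14},{"tx":0,"ty":0,"tz":0,"roll":-0.14},{"tx":0,"ty":0,"tz":0,"roll":-0.14},{"tx":0,"ty":0,"tz":0,"roll":-0.14}])

```text
time: 5.5
position: [506.2, -41.4, 135.7]
orientation: [0.583, 0.812, -0.0, 0.001]
contact_force: [1.5, -3.5, 1.7]
opening: 14.0
finger_force: 20.0
```

Call:
jog_arm(targets=[{"tx":0,"ty":0,"tz":0,"roll":-0.14},{"tx":0,"ty":0,"tz":0,"roll":-0.14},{"tx":0,"ty":0,"tz":0,"roll":-0.14},{"tx":0,"ty":0,"tz":0,"roll":-0.14},{"tx":0,"ty":0,"tz":0,"roll":-0.14},{"tx":0,"ty":0,"tz":0,"roll":-0.14},{"tx":0,"ty":0,"tz":0,"roll":-0.14},{"tx":0,"ty":0,"tz":0,"roll":0}])

```text
time: 6.3
position: [505.6, -42.0, 135.7]
orientation: [0.135, 0.991, -0.002, 0.0]
contact_force: [-1.4, -5.6, 3.1]
opening: 13.5
finger_force: 20.0
```

```bash
python3 -c "
from h import *
o=robot.observe();print(o['moment'],o['contact_force'],o['position'],2*np.arctan2(o['orientation'][1],o['orientation'][0]),o['joints'])"
```

```text
[-0.8926848   0.02138201  0.02664531] [-1.35290246 -5.61202038  3.1018875 ] [505.62801518 -42.0314438  135.66859156] 2.870309165824708 [-0.19259869  0.0240525   1.6040657  -0.0031897   1.51253668 -1.4919273 ]
```

Call:
jog_arm(targets=[{"tx":0,"ty":0,"tz":0,"roll":-0.06},{"tx":0,"ty":0,"tz":0,"roll":-0.06},{"tx":0,"ty":0,"tz":0,"roll":-0.03},{"tx":0,"ty":0,"tz":0,"roll":0}])

```text
time: 6.7
position: [505.6, -42.2, 135.7]
orientation: [0.062, 0.998, -0.002, 0.0]
contact_force: [-1.7, -5.9, 3.5]
opening: 13.9
finger_force: 20.0
```

```bash
python3 -c "
from h import *
o=robot.observe();print(o['moment'],o['contact_force'],o['position'],2*np.arctan2(o['orientation'][1],o['orientation'][0]),o['joints'])"
```

```text
[-1.00979573  0.09202741  0.02580972] [-1.68261533 -5.89735394  3.52846386] [505.62105484 -42.16818189 135.68332956] 3.0179644566330506 [-0.19267804  0.02405575  1.60403317 -0.00347394  1.5125372  -1.63964557]
```

Call:
jog_arm(targets=[{"tx":0,"ty":0,"tz":0,"roll":-0.03},{"tx":0,"ty":0,"tz":0,"roll":-0.02},{"tx":0,"ty":0,"tz":0,"roll":0}])

```text
time: 7.0
position: [505.6, -42.2, 135.7]
orientation: [0.037, 0.999, -0.002, 0.0]
contact_force: [-0.2, -5.2, 3.9]
opening: 13.7
finger_force: 20.2
```

```bash
python3 -c "
from h import *
o=robot.observe();print(o['moment'],o['contact_force'],o['position'],2*np.arctan2(o['orientation'][1],o['orientation'][0]),o['joints'])"
```

```text
[-0.93278003  0.07006745 -0.35008194] [-0.24876468 -5.19694758  3.89796008] [505.61651565 -42.17938746 135.66327786] 3.066771133903469 [-0.19279832  0.0240725   1.60405634 -0.00332875  1.51253093 -1.68858083]
```

Call:
jog_arm(hand=3.6, targets=[{"tx":0,"ty":0,"tz":0,"roll":0.02},{"tx":0,"ty":0,"tz":0,"roll":0},{"tx":0,"ty":0,"tz":0,"roll":0},{"tx":0,"ty":0,"tz":0,"roll":0},{"tx":0,"ty":0,"tz":-2,"roll":0},{"tx":0,"ty":0,"tz":-2.5,"roll":0},{"tx":0,"ty":0,"tz":0,"roll":0}])

```text
time: 7.7
position: [507.7, -40.6, 183.0]
orientation: [0.045, 0.999, -0.0, 0.003]
contact_force: [0.1, 0.3, 0.0]
opening: 36.3
finger_force: 0.0
```

Call:
jog_arm(hand=0, targets=[{"tx":-0.4,"ty":2.4,"tz":0,"roll":0},{"tx":-0.3,"ty":2.4,"tz":0,"roll":0},{"tx":-0.4,"ty":2.4,"tz":0,"roll":0},{"tx":0,"ty":0,"tz":0,"roll":0},{"tx":0,"ty":0,"tz":0,"roll":0},{"tx":0,"ty":0,"tz":0,"roll":0}])

```text
time: 8.3
position: [522.8, 29.6, 178.7]
orientation: [0.046, 0.999, -0.0, -0.001]
contact_force: [-0.2, -0.1, -0.7]
opening: 0.3
finger_force: 0.0
```

Run:
```python
from h import *
o=robot.observe();print(o['position'],2*np.arctan2(o['orientation'][1],o['orientation'][0]),o['opening'],o['contact_force'])
s=robot.read_camera("side"); sc=robot.read_camera("scene")
a=cv2.resize(s[60:230,180:330],None,fx=3,fy=3,interpolation=cv2.INTER_CUBIC);b=cv2.resize(sc[140:310,200:340],None,fx=2.5,fy=3,interpolation=cv2.INTER_CUBIC)
cv2.imwrite("pics/c3.png",np.hstack([a,b]))
```

```text
[522.78333373  29.55814235 178.73834829] 3.050245885944665 0.29724393288859086 [-0.23880637 -0.13965975 -0.65446103]
```

View pics/c3.png

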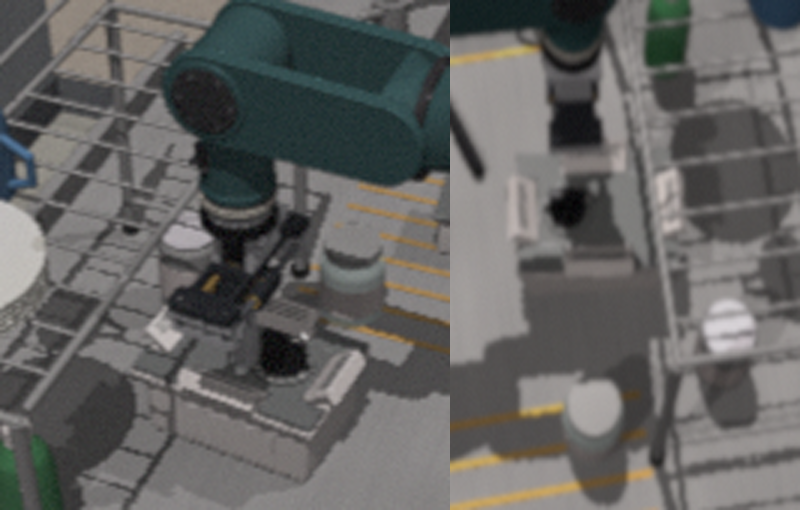

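The closed fingers stand above the left tab, in the left half of the picture at about (240,345). The wrist is clear in front of the rail. Pressing now.

Call:
jog_arm(targets=[{"tx":0,"ty":0,"tz":3.3,"roll":0},{"tx":0,"ty":0,"tz":0.6,"roll":0},{"tx":0,"ty":0,"tz":0.5,"roll":0},{"tx":0,"ty":0,"tz":0,"roll":0}])

```text
time: 8.8
position: [523.1, 29.7, 136.7]
orientation: [0.046, 0.999, -0.0, 0.0]
contact_force: [-2.0, 0.1, 4.5]
opening: 0.5
finger_force: 2.0
```

Call:
jog_arm(targets=[{"tx":0,"ty":0,"tz":0.4,"roll":0},{"tx":0,"ty":0,"tz":0.4,"roll":0},{"tx":0,"ty":0,"tz":0.3,"roll":0},{"tx":0,"ty":0,"tz":0,"roll":0}])

```text
time: 9.2
position: [524.2, 31.1, 127.1]
orientation: [0.045, 0.999, 0.001, 0.002]
contact_force: [0.3, 2.1, 7.0]
opening: 0.2
finger_force: 2.5
```

Call:
jog_arm(targets=[{"tx":0,"ty":0,"tz":0.2,"roll":0},{"tx":0,"ty":0,"tz":0.2,"roll":0},{"tx":0,"ty":0,"tz":0,"roll":0},{"tx":0,"ty":0,"tz":0,"roll":0}])

```text
time: 9.6
position: [522.8, 29.6, 120.2]
orientation: [0.046, 0.999, -0.001, -0.001]
contact_force: [0.1, -0.8, 1.2]
opening: 0.8
finger_force: 0.9
```

Call:
jog_arm(targets=[{"tx":0,"ty":0,"tz":0.1,"roll":0},{"tx":0,"ty":0,"tz":0,"roll":0},{"tx":0,"ty":0,"tz":0,"roll":0}])

```text
time: 9.9
position: [522.9, 29.6, 120.0]
orientation: [0.046, 0.999, -0.001, -0.0]
contact_force: [-2.2, -1.0, 4.9]
opening: 0.5
finger_force: 2.7
```

Call:
jog_arm(targets=[{"tx":0,"ty":0,"tz":-3,"roll":0},{"tx":0,"ty":0,"tz":-3,"roll":0},{"tx":0,"ty":-3.6,"tz":0,"roll":0},{"tx":0.1,"ty":-3.6,"tz":0,"roll":0},{"tx":0,"ty":-3.6,"tz":0,"roll":0},{"tx":0.1,"ty":-3.5,"tz":0,"roll":0},{"tx":0,"ty":0,"tz":0,"roll":0},{"tx":0,"ty":0,"tz":0,"roll":0}])

```text
time: 10.7
position: [508.0, -112.4, 178.7]
orientation: [0.046, 0.999, 0.0, -0.001]
contact_force: [0.1, -0.3, -0.9]
opening: 0.5
finger_force: 0.0
```

Call:
jog_arm(targets=[{"tx":0,"ty":0,"tz":3.3,"roll":0},{"tx":0,"ty":0,"tz":0.6,"roll":0},{"tx":0,"ty":0,"tz":0.5,"roll":0},{"tx":0,"ty":0,"tz":0.4,"roll":0},{"tx":0,"ty":0,"tz":0.4,"roll":0},{"tx":0,"ty":0,"tz":0.3,"roll":0},{"tx":0,"ty":0,"tz":0.2,"roll":0},{"tx":0,"ty":0,"tz":0,"roll":0}])

```text
time: 11.5
position: [509.0, -113.3, 125.8]
orientation: [0.045, 0.999, -0.002, 0.001]
contact_force: [-4.0, -3.3, 7.8]
opening: 0.8
finger_force: 3.5
```

Call:
jog_arm(targets=[{"tx":0,"ty":0,"tz":0.2,"roll":0},{"tx":0,"ty":0,"tz":0,"roll":0},{"tx":0,"ty":0,"tz":0,"roll":0}])

```text
time: 11.8
position: [509.3, -112.1, 122.0]
orientation: [0.045, 0.999, -0.001, 0.002]
contact_force: [0.1, -0.6, 0.7]
opening: 0.7
finger_force: 0.6
```

Call:
jog_arm(targets=[{"tx":0,"ty":0,"tz":0.1,"roll":0},{"tx":0,"ty":0,"tz":0.1,"roll":0},{"tx":0,"ty":0,"tz":0,"roll":0},{"tx":0,"ty":0,"tz":0,"roll":0}])

```text
time: 12.2
position: [509.0, -111.6, 120.1]
orientation: [0.045, 0.999, 0.0, 0.001]
contact_force: [-0.6, 0.6, 7.4]
opening: 0.6
finger_force: 3.8
```

Call:
jog_arm(targets=[{"tx":0,"ty":0,"tz":-3,"roll":0},{"tx":0,"ty":0,"tz":-3,"roll":0},{"tx":2.6,"ty":2.4,"tz":0,"roll":0},{"tx":2.6,"ty":2.4,"tz":0,"roll":0},{"tx":2.7,"ty":2.3,"tz":0,"roll":0},{"tx":0,"ty":0,"tz":0,"roll":0},{"tx":0,"ty":0,"tz":0,"roll":0}])

```text
time: 12.9
position: [435.8, -33.5, 178.1]
orientation: [0.045, 0.999, 0.0, -0.0]
contact_force: [0.5, -1.1, 0.2]
opening: 0.5
finger_force: 0.0
```

Call:
jog_arm(targets=[{"tx":0,"ty":0,"tz":3.3,"roll":0},{"tx":0,"ty":0,"tz":0.6,"roll":0},{"tx":0,"ty":0,"tz":0.5,"roll":0},{"tx":0,"ty":0,"tz":0.4,"roll":0},{"tx":0,"ty":0,"tz":0.4,"roll":0},{"tx":0,"ty":0,"tz":0.3,"roll":0},{"tx":0,"ty":0,"tz":0.2,"roll":0},{"tx":0,"ty":0,"tz":0,"roll":0}])

```text
time: 13.7
position: [436.4, -34.5, 121.0]
orientation: [0.046, 0.999, 0.0, -0.0]
contact_force: [-0.7, 0.1, 0.1]
opening: 0.8
finger_force: 0.0
```

Call:
jog_arm(targets=[{"tx":0,"ty":0,"tz":0.2,"roll":0},{"tx":0,"ty":0,"tz":0.1,"roll":0},{"tx":0,"ty":0,"tz":0,"roll":0},{"tx":0,"ty":0,"tz":0,"roll":0}])

```text
time: 14.1
position: [436.6, -34.5, 120.1]
orientation: [0.045, 0.999, -0.0, 0.001]
contact_force: [-2.2, -0.1, 7.1]
opening: 0.6
finger_force: 3.5
```

Call:
jog_arm(targets=[{"tx":0,"ty":0,"tz":-4.8,"roll":0},{"tx":0,"ty":0,"tz":-4.8,"roll":0},{"tx":0,"ty":0,"tz":-4.8,"roll":0},{"tx":0,"ty":0,"tz":-4.8,"roll":0},{"tx":0,"ty":0,"tz":-4.8,"roll":0},{"tx":0,"ty":0,"tz":-4.8,"roll":0},{"tx":0,"ty":0,"tz":-4.8,"roll":0},{"tx":0,"ty":0,"tz":-4.8,"roll":0}])

```text
time: 14.9
position: [435.9, -34.1, 504.4]
orientation: [0.045, 0.999, -0.0, 0.0]
contact_force: [0.8, 0.3, 1.0]
opening: 0.5
finger_force: 0.0
```

Call:
jog_arm(targets=[{"tx":-4.8,"ty":0,"tz":0,"roll":0},{"tx":-4.8,"ty":0,"tz":0,"roll":0},{"tx":-4.8,"ty":0,"tz":0,"roll":0},{"tx":-4.8,"ty":0,"tz":0,"roll":0},{"tx":0,"ty":0,"tz":0,"roll":0}])

```text
time: 15.4
position: [637.0, -53.4, 486.4]
orientation: [0.045, 0.999, 0.001, -0.011]
contact_force: [3.3, -1.0, -3.2]
opening: 0.6
finger_force: 0.0
```

```bash
python3 -c "
from h import *
o=robot.observe();print(o['position'],o['orientation'],o['joints'])"
```

```text
[636.96547435 -53.42295539 486.40138458] [ 0.04541946  0.9989118   0.00137015 -0.01050741] [-1.72369898e-01  5.00366815e-01  2.98632262e-01  8.25935811e-05
  2.36378663e+00 -1.65223271e+00]
```

Call:
jog_arm(targets=[{"tx":-3,"ty":0,"tz":-1.5,"roll":0},{"tx":-3,"ty":0,"tz":-1.5,"roll":0},{"tx":0,"ty":0,"tz":0,"roll":0}])

```text
time: 15.7
position: [649.6, -53.8, 497.3]
orientation: [0.045, 0.999, -0.001, 0.019]
contact_force: [-1.0, -0.3, 1.0]
opening: 0.7
finger_force: 0.0
```

```bash
python3 -c "
from h import *
o=robot.observe();print(o['position'],o['orientation'],o['joints'])"
```

```text
[649.63534301 -53.77854757 497.3096361 ] [ 4.53219816e-02  9.98785628e-01 -9.16327186e-04  1.92963327e-02] [-0.17109907  0.49890107  0.27558595  0.00415996  2.32858103 -1.64828603]
```

Call:
jog_arm(targets=[{"tx":-4,"ty":0,"tz":-2.5,"roll":0},{"tx":-4,"ty":0,"tz":-2.5,"roll":0},{"tx":-4,"ty":0,"tz":-2.5,"roll":0},{"tx":-4,"ty":0,"tz":-2.5,"roll":0},{"tx":0,"ty":0,"tz":0,"roll":0}])

```text
time: 16.2
position: [692.9, -58.6, 494.4]
orientation: [0.045, 0.996, -0.003, 0.074]
contact_force: [1.2, 1.2, 0.1]
opening: 0.5
finger_force: 0.0
```

```bash
python3 -c "
from h import *
o=robot.observe();print(o['position'],o['orientation'],o['joints'],o['joints'][[1,2,4]].sum()-np.pi)"
```

```text
[692.87200507 -58.59085103 494.41106973] [ 0.0452563   0.99622634 -0.00298426  0.07400034] [-0.17203881  0.50910542  0.27514143  0.01586624  2.20957303 -1.64163943] -0.14777278092142776
```

Call:
jog_arm(targets=[{"tx":3.5,"ty":-0.4,"tz":-3.5,"roll":0},{"tx":3.5,"ty":-0.4,"tz":-3.5,"roll":0},{"tx":3.5,"ty":-0.4,"tz":-3.5,"roll":0},{"tx":3.5,"ty":-0.4,"tz":-3.5,"roll":0},{"tx":3.5,"ty":-0.4,"tz":-3.5,"roll":0}])

```text
time: 16.7
position: [490.5, -60.3, 640.9]
orientation: [0.045, 0.996, -0.003, 0.074]
contact_force: [0.8, -0.6, 1.4]
opening: 0.6
finger_force: 0.0
```

Call:
jog_arm(targets=[{"tx":-4,"ty":0,"tz":-2,"roll":0},{"tx":-4,"ty":0,"tz":-2,"roll":0},{"tx":-4,"ty":0,"tz":-2,"roll":0},{"tx":-4,"ty":0,"tz":-2,"roll":0},{"tx":-4,"ty":0,"tz":-2,"roll":0},{"tx":-4,"ty":0,"tz":-2,"roll":0},{"tx":0,"ty":0,"tz":0,"roll":0}])

```text
time: 17.4
position: [592.4, -66.5, 616.8]
orientation: [0.045, 0.989, -0.007, 0.141]
contact_force: [0.6, 0.8, 0.3]
opening: 0.8
finger_force: 0.0
```

```bash
python3 -c "
from h import *
o=robot.observe();print(o['position'],o['orientation'],o['joints'],o['joints'][[1,2,4]].sum()-np.pi)"
```

```text
[592.4082693  -66.49291049 616.83883228] [ 0.04501732  0.98893139 -0.00734934  0.1411883 ] [-0.22746412  0.31181893  0.27599513  0.04748937  2.27178103 -1.67149748] -0.28199755688265604
```

Call:
jog_arm(targets=[{"tx":-4,"ty":0,"tz":-3,"roll":0},{"tx":-4,"ty":0,"tz":-3,"roll":0},{"tx":-4,"ty":0,"tz":-3,"roll":0},{"tx":-4,"ty":0,"tz":-3,"roll":0},{"tx":-4,"ty":0,"tz":-3,"roll":0},{"tx":-4,"ty":0,"tz":-3,"roll":0},{"tx":-4,"ty":0,"tz":-3,"roll":0},{"tx":0,"ty":0,"tz":0,"roll":0}])

```text
time: 18.2
position: [623.6, -65.5, 669.4]
orientation: [0.044, 0.967, -0.014, 0.251]
contact_force: [-0.6, 0.2, 1.1]
opening: 0.5
finger_force: 0.0
```

```bash
python3 -c "
from h import *
o=robot.observe();print(o['position'],o['orientation'],o['joints'],o['joints'][[1,2,4]].sum()-np.pi)"
```

```text
[623.64286979 -65.49335448 669.4273203 ] [ 0.04408552  0.9669276  -0.01427294  0.25080622] [-0.22787623  0.26424885  0.27385628  0.07047168  2.09788847 -1.65635619] -0.5055990519328653
```

Call:
jog_arm(targets=[{"tx":-4,"ty":0,"tz":-3,"roll":0},{"tx":-4,"ty":0,"tz":-3,"roll":0},{"tx":-4,"ty":0,"tz":-3,"roll":0},{"tx":-4,"ty":0,"tz":-3,"roll":0},{"tx":0,"ty":0,"tz":0,"roll":0}])

```text
time: 18.7
position: [620.7, -63.3, 715.1]
orientation: [0.043, 0.948, -0.018, 0.314]
contact_force: [-0.3, 1.5, -0.5]
opening: 0.5
finger_force: 0.0
```

```bash
cat > rel.py <<'E'
from h import *
import sys
from scipy.spatial.transform import Rotation as R
o=robot.observe();M=R.from_quat(o['orientation']).as_matrix()
p=o['position'];tip=p+14*M[:,2]
low=min((tip+8*s*M[:,0]+12*q*M[:,1] for s in(-1,1) for q in(-1,1)),key=lambda v:v[2])
print('p',p.round(1),'tip',tip.round(1),'lowcorner',low.round(1),'tilt',np.arccos(-M[2,2]),'F',o['contact_force'].round(1),'q',o['joints'].round(3))
print(M.round(3))
for a in sys.argv[1:]:   # world targets for tip centre "x,y,z" chained
    t=np.array(eval('['+a+']'),float); print(a,'tool cm',((M.T@(t-tip))/10).round(2)); tip=t
E
python3 rel.py 430,-60,450 430,-60,300 480,-55,165 560,-60,165 632,-62,145 660,-58,138 660,-58,113
```

```text
p [620.7 -63.3 715.1] tip [629.  -64.1 703.9] lowcorner [623.8 -51.6 699. ] tilt 0.6392026627127829 F [-0.3  1.5 -0.5] q [-0.235  0.215  0.274  0.088  2.016 -1.651]
[[-0.799  0.093  0.593]
 [ 0.071  0.996 -0.061]
 [-0.597 -0.007 -0.803]]
430,-60,450 tool cm [31.09 -1.27  8.54]
430,-60,300 tool cm [ 8.95  0.1  12.04]
480,-55,165 tool cm [ 4.09  1.06 13.77]
560,-60,165 tool cm [-6.43  0.25  4.78]
632,-62,145 tool cm [-4.58  0.49  5.89]
660,-58,138 tool cm [-1.79  0.66  2.2 ]
660,-58,113 tool cm [1.49 0.02 2.01]
```

Call:
jog_arm(targets=[{"tx":4,"ty":-0.1,"tz":2.3,"roll":0},{"tx":4,"ty":-0.1,"tz":2.3,"roll":0},{"tx":4,"ty":-0.1,"tz":2.3,"roll":0},{"tx":4,"ty":-0.1,"tz":2.3,"roll":0},{"tx":4,"ty":0,"tz":2.3,"roll":0},{"tx":4,"ty":0,"tz":2.3,"roll":0},{"tx":0,"ty":0,"tz":0,"roll":0}])

```text
time: 19.4
position: [515.4, -58.5, 461.5]
orientation: [0.044, 0.953, -0.015, 0.299]
contact_force: [0.0, -0.1, -1.7]
opening: 0.6
finger_force: 0.0
```

Call:
jog_arm(targets=[{"tx":2.4,"ty":0,"tz":3.3,"roll":0},{"tx":2.4,"ty":0,"tz":3.3,"roll":0},{"tx":2.4,"ty":0,"tz":3.3,"roll":0},{"tx":2.4,"ty":0,"tz":3.3,"roll":0},{"tx":2.4,"ty":0,"tz":3.3,"roll":0},{"tx":2.4,"ty":0,"tz":3.3,"roll":0},{"tx":0,"ty":0,"tz":0,"roll":0}])

```text
time: 20.1
position: [518.8, -60.4, 226.8]
orientation: [0.044, 0.951, -0.016, 0.306]
contact_force: [-0.8, -0.0, -1.2]
opening: 0.8
finger_force: 0.0
```

```bash
python3 rel.py 550,-50,160 640,-58,145 660,-58,138 660,-58,113
```

```text
p [518.8 -60.4 226.8] tip [526.9 -61.2 215.5] lowcorner [521.6 -48.7 210.8] tilt 0.6220602682623714 F [-0.8 -0.  -1.2] q [-0.301 -0.424  1.917  0.136  1.041 -1.812]
[[-0.809  0.093  0.58 ]
 [ 0.073  0.996 -0.057]
 [-0.583 -0.004 -0.813]]
550,-50,160 tool cm [1.45 1.35 5.78]
640,-58,145 tool cm [-6.47  0.04  6.48]
660,-58,138 tool cm [-1.21  0.19  1.73]
660,-58,113 tool cm [1.46 0.01 2.03]
```

Call:
jog_arm(targets=[{"tx":0.7,"ty":0.5,"tz":2.9,"roll":0},{"tx":0.7,"ty":0.5,"tz":2.9,"roll":0},{"tx":-1.6,"ty":0,"tz":1.6,"roll":0},{"tx":-1.6,"ty":0,"tz":1.6,"roll":0},{"tx":0,"ty":0,"tz":0,"roll":0}])

```text
time: 20.6
position: [594.8, -58.9, 177.8]
orientation: [0.043, 0.948, -0.018, 0.315]
contact_force: [-0.3, -0.3, 0.0]
opening: 0.3
finger_force: 0.0
```

Call:
jog_arm(targets=[{"tx":-1.6,"ty":0,"tz":1.6,"roll":0},{"tx":-1.6,"ty":0,"tz":1.6,"roll":0},{"tx":0,"ty":0,"tz":0,"roll":0}])

```text
time: 20.9
position: [637.6, -62.8, 169.3]
orientation: [0.043, 0.948, -0.018, 0.314]
contact_force: [-0.5, -0.5, -0.5]
opening: 0.1
finger_force: 0.0
```

```bash
python3 rel.py 660,-58,138 660,-58,113
```

```text
p [637.6 -62.8 169.3] tip [646.  -63.6 158.1] lowcorner [640.7 -51.1 153.3] tilt 0.6401882208683112 F [-0.5 -0.5 -0.5] q [-0.225 -0.108  1.798  0.101  0.817 -1.75 ]
[[-0.799  0.093  0.594]
 [ 0.071  0.996 -0.061]
 [-0.597 -0.007 -0.802]]
660,-58,138 tool cm [0.12 0.71 2.41]
660,-58,113 tool cm [1.49 0.02 2.  ]
```

Call:
jog_arm(targets=[{"tx":0.05,"ty":0.3,"tz":1.2,"roll":0},{"tx":0.05,"ty":0.3,"tz":1.2,"roll":0},{"tx":0.3,"ty":0,"tz":0.4,"roll":0},{"tx":0,"ty":0,"tz":0,"roll":0}])

```text
time: 21.3
position: [646.9, -57.0, 138.5]
orientation: [0.043, 0.949, -0.017, 0.311]
contact_force: [-0.4, -0.7, 0.0]
opening: 0.5
finger_force: 0.0
```

```bash
python3 rel.py
```

```text
p [646.9 -57.  138.5] tip [655.1 -57.9 127.2] lowcorner [649.8 -45.3 122.4] tilt 0.6324699442830156 F [-0.4 -0.7  0. ] q [-0.208 -0.058  1.813  0.092  0.758 -1.734]
[[-0.803  0.093  0.588]
 [ 0.071  0.996 -0.06 ]
 [-0.591 -0.006 -0.807]]
```

Call:
jog_arm(targets=[{"tx":0.3,"ty":0,"tz":0.4,"roll":0},{"tx":0.3,"ty":0,"tz":0.4,"roll":0},{"tx":0,"ty":0,"tz":0,"roll":0}])

```text
time: 21.6
position: [650.0, -57.6, 134.1]
orientation: [0.043, 0.948, -0.018, 0.316]
contact_force: [-0.2, 1.9, 7.5]
opening: 0.3
finger_force: 3.1
```

```bash
python3 rel.py
```

```text
p [650.  -57.6 134.1] tip [658.4 -58.4 122.9] lowcorner [653.1 -45.9 118. ] tilt 0.6435978422214802 F [-0.2  1.9  7.5] q [-0.208 -0.051  1.821  0.096  0.733 -1.738]
[[-0.797  0.093  0.597]
 [ 0.071  0.996 -0.061]
 [-0.6   -0.006 -0.8  ]]
```

Contact is on the strip with 7.5 N, as expected. Pressing on.

Call:
jog_arm(targets=[{"tx":0.24,"ty":0,"tz":0.32,"roll":0},{"tx":0.24,"ty":0,"tz":0.32,"roll":0},{"tx":0,"ty":0,"tz":0,"roll":0}])

```text
time: 21.9
position: [652.0, -57.9, 129.1]
orientation: [0.043, 0.947, -0.018, 0.319]
contact_force: [3.1, 0.6, 8.3]
opening: 0.9
finger_force: 3.5
```

```bash
python3 rel.py
```

```text
p [652.  -57.9 129.1] tip [660.5 -58.7 118. ] lowcorner [655.2 -46.2 113.1] tilt 0.6501672647079973 F [3.1 0.6 8.3] q [-0.208 -0.044  1.828  0.098  0.713 -1.74 ]
[[-0.793  0.094  0.602]
 [ 0.071  0.996 -0.062]
 [-0.605 -0.006 -0.796]]
```

Call:
jog_arm(targets=[{"tx":0.12,"ty":0,"tz":0.16,"roll":0},{"tx":0.12,"ty":0,"tz":0.16,"roll":0},{"tx":0,"ty":0,"tz":0,"roll":0},{"tx":0,"ty":0,"tz":0,"roll":0}])

```text
time: 22.3
position: [649.6, -58.0, 121.8]
orientation: [0.043, 0.948, -0.018, 0.315]
contact_force: [0.2, 0.3, 7.4]
opening: 0.6
finger_force: 3.6
```

```bash
python3 rel.py
```

```text
p [649.6 -58.  121.8] tip [658.  -58.9 110.6] lowcorner [652.7 -46.4 105.8] tilt 0.6425310824344903 F [0.2 0.3 7.4] q [-0.209 -0.039  1.836  0.098  0.708 -1.742]
[[-0.797  0.093  0.596]
 [ 0.071  0.996 -0.062]
 [-0.599 -0.007 -0.801]]
```

Call:
jog_arm(targets=[{"tx":-0.9,"ty":0,"tz":-1.2,"roll":0},{"tx":-0.9,"ty":0,"tz":-1.2,"roll":0},{"tx":1.6,"ty":0,"tz":-1.6,"roll":0},{"tx":1.6,"ty":0,"tz":-1.6,"roll":0},{"tx":1.6,"ty":0,"tz":-1.6,"roll":0},{"tx":1.6,"ty":0,"tz":-1.6,"roll":0},{"tx":0,"ty":0,"tz":0,"roll":0}])

```text
time: 23.0
position: [556.0, -48.7, 160.1]
orientation: [0.043, 0.95, -0.017, 0.31]
contact_force: [-0.2, -0.5, 0.0]
opening: 0.1
finger_force: 0.0
```

Call:
jog_arm(targets=[{"tx":-0.7,"ty":0,"tz":-2.9,"roll":0},{"tx":-0.7,"ty":0,"tz":-2.9,"roll":0},{"tx":0,"ty":0,"tz":-4,"roll":0},{"tx":0,"ty":0,"tz":-4,"roll":0},{"tx":0,"ty":0,"tz":-4,"roll":0},{"tx":0,"ty":0,"tz":0,"roll":0}])

```text
time: 23.6
position: [465.3, -39.7, 320.4]
orientation: [0.043, 0.947, -0.019, 0.317]
contact_force: [0.2, -0.3, -0.3]
opening: 0.5
finger_force: 0.0
```

```bash
python3 rel.py
python3 - <<'E'
from h import *
w=robot.read_camera("wrist");s=robot.read_camera("side")[145:225,210:310]
sc=robot.read_camera("scene")[175:260,215:310]
r=lambda i,wd,h:cv2.resize(i,(wd,h),interpolation=cv2.INTER_CUBIC)
cv2.imwrite("pics/fin.png",np.vstack([np.hstack([r(s,400,300),r(sc,400,300)]),np.hstack([r(w[:300],400,300),r(w[:190,130:390],400,300)])]))
E
```

```text
p [465.3 -39.7 320.4] tip [473.7 -40.6 309.2] lowcorner [468.5 -28.1 304.3] tilt 0.6456243607712052 F [ 0.2 -0.3 -0.3] q [-0.285 -0.584  1.834  0.114  1.256 -1.765]
[[-0.796  0.094  0.598]
 [ 0.07   0.996 -0.063]
 [-0.602 -0.008 -0.799]]
```

View pics/fin.png

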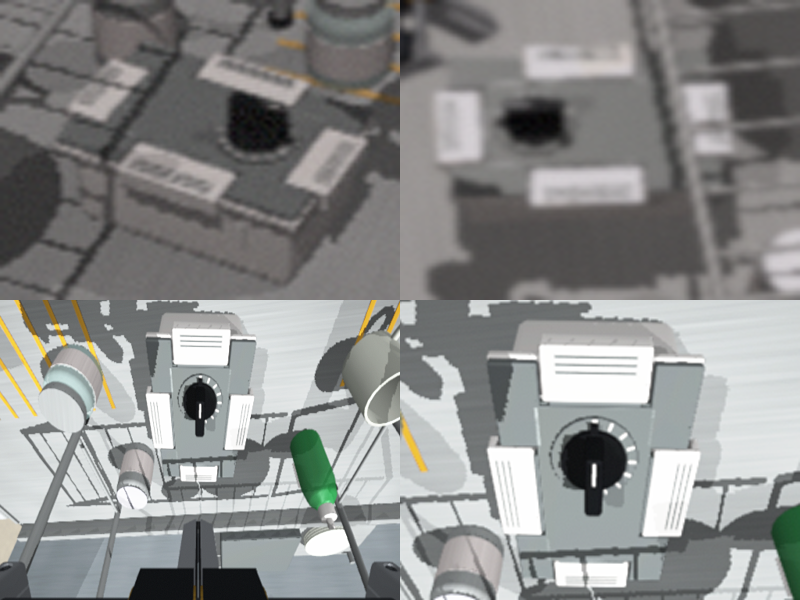

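The side and scene views show all four tabs flat with the lid. The white line of the dial in the wrist close-up, at about (594,475), needs checking by projecting the bar.

Run:
```python
from h import *
P=robot.camera_params("wrist"); print("cam",-P["R"].T@P["t"],P["R"][2])
p=[545.5,-45.5,-.105]
f=lambda q:((q-[130,0])*[400/260,300/190]+[400,300]).round()
for n,X in dict(front=[-65,0,148],ctr=[-40,0,148],rear=[-15,0,148],disc=[-40,0,116],ft=[-110,0,106],rt=[110,0,106],lt=[0,74,106]).items(): print(n,f(proj("w",toW(p,X),P))[0])
w=robot.read_camera("wrist").astype(int).min(2)
# white pixels near bar top, in box coordinates
pts=proj("w",toW(p,[[-40+r,0,148] for r in range(-26,27,2)]),P)
for r,(u,v) in zip(range(-26,27,2),pts): print(r,w[int(round(v)),int(round(u))-1:int(round(u))+2].max(),end='; ')
```

```text
cam [303.86864019 -21.92575833 398.28888037] [ 0.78488013 -0.07716558 -0.61482409]
front [591. 471.]
ctr [591. 501.]
rear [590. 527.]
disc [591. 474.]
ft [593. 373.]
rt [589. 590.]
lt [676. 508.]
-26 25; -24 37; -22 244; -20 255; -18 255; -16 255; -14 255; -12 255; -10 255; -8 255; -6 255; -4 255; -2 64; 0 33; 2 34; 4 33; 6 34; 8 34; 10 35; 12 34; 14 34; 16 33; 18 33; 20 30; 22 30; 24 61; 26 178;
```

Run:
```python
from h import *
P=robot.camera_params("wrist"); w=robot.read_camera("wrist").astype(float).min(2).astype(np.float32)
p=[545.5,-45.5,-.105]
r=np.arange(-20,-5,1.); y=np.arange(-7,7.1,.25)
G=proj("w",toW(p,[[-40+a,b,148] for a in r for b in y]),P).astype(np.float32)
I=cv2.remap(w,G[:,0].reshape(len(r),-1),G[:,1].reshape(len(r),-1),1)
I=np.clip(I-100,0,None); c=(I*y).sum(1)/I.sum(1); k=np.polyfit(r,c,1); print(c.round(2),k)
# box yaw check from front/rear tabs: left/right rim of white tabs at u=27
for t,u in (('f',27),('b',27)):
    v=np.arange(-50,50.5,.5); q=proj("w",toW(p,[tabpt(t,u+8,a,0) for a in v]),P).astype(np.float32)
    L=cv2.remap(w,q[:,:1],q[:,1:],1)[:,0]; g=np.diff(L); print(t,v[g.argmax()],v[g.argmin()])
```

```text
[0.91 0.9  0.9  0.91 0.92 0.94 0.96 0.97 0.94 0.9  0.86 0.87 0.88 0.9
 0.91] [-0.00192069  0.885901  ]
f -39.5 36.5
b -37.5 -7.0
```

```bash
python3 -c "
from rig import robot
print(robot.job_done())"
```

```text
the job is handed in; nothing more can be done
None
```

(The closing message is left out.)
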